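Set the amber sample in the beam and start the scan

ROBOT

A 6-joint arm with a two-finger parallel gripper is mounted at the origin on the work surface. World frame = base frame: x ahead of the robot, y to its left, z up, the work surface at z = 0. Lengths are in mm, angles in degrees, forces in N, time in s.
With the tool pointing down it reaches from about 350 to 850 mm from the base axis. Payload 8.1 kg.
Tool frame: the origin (TCP) lies between the finger pads; the fingertips stand ahead of it and the grasp point (between the pads) lies 2 mm behind it (nose_length is the z of the fingertips in the tool frame, in mm); z points along the fingers, y is the direction in which the jaws open and shut (so a half turn about z gives the same grasp; the last joint's range is limited). The gripper opens to 85 mm and grips with 20 to 120 N. Pads are 22 mm wide; open, the fingers measure 114 mm over their backs; the gripper's body (76 mm by 85 mm) begins 54 mm behind the grasp point. The pads swing forward as they close: fully open they stand 13 mm farther back than shut.
Start: joints at [-4.893, 7.471, 85.268, -0, 87.261, -4.893], TCP at [600.004, 0.022, 216.092] pointing down, gripper open.
Joint ranges: [-169.43, 169.43], [-51.17, 129.36], [1.28, 143.12], [-76.62, 256.62], [0, 156.53], [-152.29, 152.29]. Speed limits (degrees/s): [136.94, 136.94, 159.86, 180, 180, 180].

INTERFACE

Orientations are given as [roll, pitch, yaw] about the fixed x, y, z axes, in that order (R = Rz(yaw) Ry(pitch) Rx(roll)).
In Python, from bench import * gives the robot as it stands.
- The arm moves only by the tool jog_arm, never from a script. Its argument "plan" is a list of rows, each a list of 3 entries, a list of its own where there are three numbers: the turn, a rotation vector about the tool's x, y, z in degrees, then the shift along the tool's x, y, z in m, then the gripper's target within -1 to 1 (fully open at 1, half-way at 0, shut at -1). A call has 1 to 12 rows; each row is the pose to reach, as a shift and turn from the pose commanded when the call began, along the tool's axes at that moment; what a row does not reach only later rows make up. A row lasts 1/8 s, in which the tool goes at most 62.5 mm and 10.7 degrees, less where a joint would pass 70% of its speed; a pose out of reach is approached as far as the arm can. A call with a gripper value outside its range is refused whole. The fingers move at their own pace and stop on an object; "force" is the grip in N (left out, the last holds). Time passes only in rows, so rows that repeat a pose let the fingers close. It gives the time, the measured TCP pose, the force and the opening at its end, in the units of the state.
- sense(): the state, without advancing time (a new reading comes with each control period).
- snapshot(name): name is "scene" or "side" or "wrist"; returns (picture, depth): 420x560x3 uint8, blue, green, red; 420x560 float32, mm along the optical axis (not along the pixel's ray), 0 where there is no reading.
- camera_info(name): a dict with "fov_y" (degrees; the focal length in pixels is half the picture's height over the tangent of half this angle, whatever the lens; pixels are square), "cx", "cy" (the principal point, pixels), "dist_coeffs" ([k1, k2, p1, p2, k3] as OpenCV has them; the pictures are not rectified), "origin" and "orientation" of the camera in the world. Camera axes: x right, y down, z forward; pixel columns grow to the right and rows downward; lengths in mm; the calibration is good to about 2 mm. A picture is of the moment at which its call begins: read the wrist's pose just before it. camera_info takes no time and is no camera call; for the wrist camera it gives the pose at the moment of the call.
- hand_in(): hands the job in, once; it reports no verdict.
The state is a dict: "time": time; "joint_pos": joint angles; "qd": joint speeds; "joint_efforts": joint torques, N m; "tool_pos": TCP position; "tcp_rot": TCP orientation; "ft_force": force on the tool from outside, world axes, zero at the start; "wrist_torque": the same for the moment, N m; "finger_gap": finger opening in mm.
Only numpy, scipy, OpenCV 4.12 (cv2) and the standard library are available. Lean on these libraries where they do the work, as an engineer would, in place of code of your own. Each camera call takes 0.05 s, during which the arm holds its last target.

TASK

One of the photometer's two spring-loaded slides carries the amber cell: push that slide by its blue tab all the way in to its end stop and let it go, so that it springs back and latches at its middle position with the cell in the beam. Then press the green button on the console fully down and release it. Only push and press: lift nothing, leave the slide with the clear cell at home and the other things on the bench where they are.

Things in the scene. Friction and masses are not known exactly. Their poses are not given: they have to be found in the camera images.
- photometer: white two-lane photometer fixed to the bench, base plate 240 (x) x 220 (y) x 20 mm, origin at the centre of its underside; x points along the push, away from the robot, y left, z up. Slides run along y = +50 and -50 mm; black lamp and detector blocks (x = -4 to 24 mm) rise to 70 mm, the grey rear housing to 80 mm. Tab faces: x = -95 mm at home, -35 mm full in
- left_slide (a joint): left (+y) slide, along the photometer's +x: 0 = home, about 0.030 m = latched on its stop pin, 0.060 m = end stop. A damped spring returns it (0.1 to 0.2 m/s), 3 N at home to 8 N at the end stop. The pin snaps in behind the slide's tooth at about 0.030 m, 1 to 2 N more just before; let go beyond that, it comes back only to there and stays; let go earlier, it runs back home.
- right_slide (a joint): right (-y) slide, along the photometer's +x: 0 = home, about 0.030 m = latched on its stop pin, 0.060 m = end stop. A damped spring returns it (0.1 to 0.2 m/s), 3 N at home to 8 N at the end stop. The pin snaps in behind the slide's tooth at about 0.030 m, 1 to 2 N more just before; let go beyond that, it comes back only to there and stays; let go earlier, it runs back home.
- left_tab (a point): middle of the front (robot-side) face of the left slide's upright blue push tab: 40 mm wide, 6 mm thick, 42 mm tall, from 23 mm below to 19 mm above this point, front free; moves with the slide, axes as the photometer. Stop pins and their blocks beside the track top out 14 mm below this point. The cell's pocket is centred 75 mm behind this face.
- right_tab (a point): middle of the front (robot-side) face of the right slide's upright blue push tab: 40 mm wide, 6 mm thick, 42 mm tall, from 23 mm below to 19 mm above this point, front free; moves with the slide, axes as the photometer. Stop pins and their blocks beside the track top out 14 mm below this point. The cell's pocket is centred 75 mm behind this face.
- amber_cell: amber (orange-yellow) sample cell, 20 x 20 x 50 mm, 35 g, standing loose in the 20 mm deep pocket of one of the two slides (left or right, it varies: y in the photometer's frame is +50 or -50 mm); origin at the centre of its underside, 32 mm above the bench; z along its height
- clear_cell: the same cell in pale clear blue, standing in the other slide; same size and origin
- scan (a joint): green push button on the console: 0 = up, 0.006 m = fully down (pressed down along -z), sprung, 1.5 N to start and 5 N fully down; counts as pressed from 0.0045 m
- scan_top (a point): centre of the top face of the green button, 28 mm diameter; it stands 52 mm above the bench when up, 10 mm above its black collar (44 mm diameter), on a grey console 90 x 80 x 30 mm fixed to the bench
- wipes: green and white box of wipes, 210 x 120 x 85 mm, bystander; origin at the centre of its underside
- reagent: amber bottle, 64 mm diameter, 150 mm tall, bystander; origin at the centre of its underside
- beaker: glass beaker, 72 mm diameter, 85 mm tall, bystander; origin at the centre of its underside
- screwdriver: screwdriver with orange handle lying on the bench to the left of the photometer, about 200 mm long, bystander; origin under its middle, x along its length
- vial: small glass vial with blue cap, 26 mm diameter, 50 mm tall, bystander; origin at the centre of its underside
Mind the look-alikes: they are no part of the job. Leave any yellow look-alike of the part that bears scan alone.

How it is judged (in metres and radians):
On the way, in this order (a step that is already met when the one before it is completed fails the run):
1. the slide with the amber cell is pushed in to its end stop (beyond 54 of 60 mm) (((y of amber_cell in the frame of photometer above 0 m and value of joint left_slide above 0.054 m) or (y of amber_cell in the frame of photometer below 0 m and value of joint right_slide above 0.054 m))), for 0.05 s.
2. it is let go and has come back to rest against its stop pin, 27 to 33.5 mm, nothing touching the photometer (((y of amber_cell in the frame of photometer above 0 m and value of joint left_slide between 0.027 and 0.0335 m and value of joint right_slide below 0.004 m) or (y of amber_cell in the frame of photometer below 0 m and value of joint right_slide between 0.027 and 0.0335 m and value of joint left_slide below 0.004 m)) and contact force between each of the fingers, the arm and photometer below 0.1 N and velocity of joint left_slide between -0.005 and 0.005 m/s and velocity of joint right_slide between -0.005 and 0.005 m/s), for 0.2 s.
3. the green button is pressed down (4.5 of 6 mm or more), the slide still latched (((y of amber_cell in the frame of photometer above 0 m and value of joint left_slide between 0.027 and 0.0335 m and value of joint right_slide below 0.004 m) or (y of amber_cell in the frame of photometer below 0 m and value of joint right_slide between 0.027 and 0.0335 m and value of joint left_slide below 0.004 m)) and value of joint scan above 0.0045 m), for 0.05 s.
At the end, for the whole second after the job is handed in: The slide with the amber cell rests latched at 27 to 33.5 mm, the other slide is home (under 4 mm), the green button is up again, both cells stand in their pockets (tilt under 0.15 rad, not raised over 5 mm), and no bystander has moved over 30 mm (((y of amber_cell in the frame of photometer above 0 m and value of joint left_slide between 0.027 and 0.0335 m and value of joint right_slide below 0.004 m) or (y of amber_cell in the frame of photometer below 0 m and value of joint right_slide between 0.027 and 0.0335 m and value of joint left_slide below 0.004 m)) and velocity of joint left_slide between -0.005 and 0.005 m/s and velocity of joint right_slide between -0.005 and 0.005 m/s and value of joint scan below 0.0015 m and angle between each of amber_cell, clear_cell's own z axis and vertical below 0.15 rad and z of each of amber_cell, clear_cell in the frame of photometer below 0.037 m and distance of each of wipes, reagent, beaker, screwdriver, vial from where it was at the start of the episode below 0.03 m); the robot touches nothing.
It fails at once if the slide with the clear cell is pushed over 8 mm ((y of amber_cell in the frame of photometer above 0 m and value of joint right_slide above 0.008 m) or (y of amber_cell in the frame of photometer below 0 m and value of joint left_slide above 0.008 m)).
It fails at once if the button is pressed while the amber cell's slide is not latched (value of joint scan above 0.003 m and not ((y of amber_cell in the frame of photometer above 0 m and value of joint left_slide between 0.027 and 0.0335 m and value of joint right_slide below 0.004 m) or (y of amber_cell in the frame of photometer below 0 m and value of joint right_slide between 0.027 and 0.0335 m and value of joint left_slide below 0.004 m))).
It fails at once if a cell is lifted over 8 mm or tipped (z of any of amber_cell, clear_cell in the frame of photometer above 0.04 m or angle between any of amber_cell, clear_cell's own z axis and vertical above 0.3 rad).
It fails at once if a bystander is moved over 30 mm or lifted (distance of any of wipes, reagent, beaker, screwdriver, vial from where it was at the start of the episode above 0.03 m).
It also fails if it takes over 42 s, if anything falls off the work surface, if the arm or the gripper's body presses on something with over 40 N, if the wrist force passes 120 N, or if a joint passes its speed limit or range.

## Working session

There is one attempt and no reset: what is moved stays moved. The work goes in short steps, Python scripts to look and compute and a tool call to move; the robot and the scene stay as the last step left them, time stands still between calls to the robot, and variables do not carry over. Pictures are saved under pics/ and viewed, and the job is handed in when it is done.

Besides the shell and the picture viewer there is one more tool, called after ">>>" by a JSON object that holds its "name" and its "arguments". jog_arm: Moves the arm, as the interface text tells. Its arguments: {"type":"object","properties":{"plan":{"type":"array","items":{"type":"array"}},"force":{"type":"number"}},"required":["plan"]}

```bash
mkdir -p pics; ls; cat > h.py <<'E'
from bench import *
import numpy as np, cv2
from scipy.spatial.transform import Rotation as R
def cam(n):
    i=camera_info(n); f=210/np.tan(np.radians(i['fov_y']/2))
    K=np.array([[f,0,i['cx']],[0,f,i['cy']],[0,0,1.]])
    return i,K
def ray(n,uv,i=None):
    i=i or camera_info(n); f=210/np.tan(np.radians(i['fov_y']/2))
    K=np.array([[f,0,i['cx']],[0,f,i['cy']],[0,0,1.]])
    p=cv2.undistortPoints(np.array(uv,float).reshape(-1,1,2),K,np.array(i['dist_coeffs'],float)).reshape(-1,2)
    d=np.c_[p,np.ones(len(p))]
    o=np.array(i['orientation'],float)
    Rm=o if o.shape==(3,3) else R.from_euler('xyz',o,degrees=True).as_matrix()
    return np.array(i['origin'],float),d@Rm.T
def onplane(n,uv,z,i=None):
    o,d=ray(n,uv,i); return o+d*((z-o[2])/d[:,2])[:,None]
def atdepth(n,uv,dep,i=None):
    o,d=ray(n,uv,i); return o+d*np.array(dep)[:,None]
E
python3 - <<'E'
from h import *
print(sense())
for n in ["scene","side","wrist"]:
    i=camera_info(n); p,d=snapshot(n); cv2.imwrite(f'pics/{n}0.png',p); np.save(f'{n}0.npy',d); print(n,i)
E
```

```text
pics
{'time': 0.0, 'joint_pos': array([-4.89243176e+00,  7.51426903e+00,  8.53263644e+01,  1.58894991e-03,
        8.72610840e+01, -4.89443501e+00]), 'qd': array([ 0.09198277,  0.02415626,  0.11087545, -0.04419164, -0.0334856 ,
        0.06777352]), 'joint_efforts': array([-1.90700346e-03, -5.69404185e+01, -5.00557995e+01, -2.19391650e-04,
        1.44415747e-02,  7.24149572e-05]), 'tool_pos': array([5.99452390e+02, 8.63553325e-02, 2.15081128e+02]), 'tcp_rot': array([-1.79898789e+02, -1.02597541e-02,  9.00019168e+01]), 'ft_force': array([-0.03996782, -0.07677429,  0.68235098]), 'wrist_torque': array([-0.02278279, -0.03259175, -0.0404526 ]), 'finger_gap': 85.47533540105245}
scene {'fov_y': 45.99742068746402, 'cx': 271.5050993809557, 'cy': 209.20018174533132, 'dist_coeffs': array([-0.17065645,  0.        ,  0.        ,  0.        ,  0.        ]), 'origin': array([1219.29490952, -840.17610558,  936.04710711]), 'orientation': array([-1.28188014e+02,  1.11812193e-01,  3.75269839e+01])}
side {'fov_y': 57.777657190852715, 'cx': 282.77310818865755, 'cy': 212.59143119466628, 'dist_coeffs': array([-0.02031807,  0.        ,  0.        ,  0.        ,  0.        ]), 'origin': array([407.6918982 , 713.77361099, 659.44567201]), 'orientation': array([-1.29660117e+02, -8.78600452e-02, -1.66472748e+02])}
wrist {'fov_y': 61.00322398975791, 'cx': 281.91760505014463, 'cy': 208.57911607472295, 'dist_coeffs': array([-0.09578362,  0.        ,  0.        ,  0.        ,  0.        ]), 'origin': array([599.0442232 ,  79.8167276 , 371.46521137]), 'orientation': array([1.61817154e+02, 8.94758384e-02, 1.53135964e-02])}
```

View pics/scene0.png

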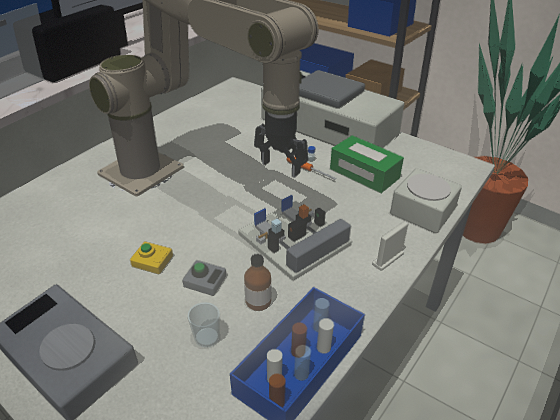

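View pics/side0.png

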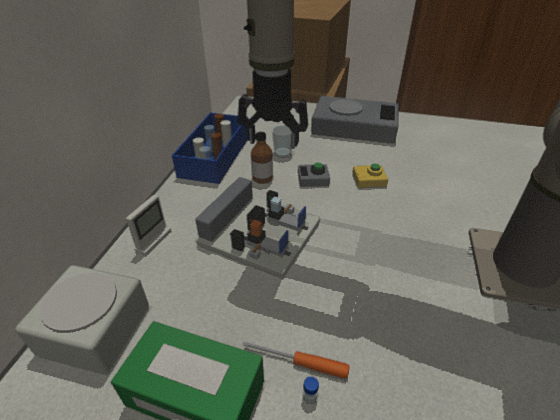

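View pics/wrist0.png

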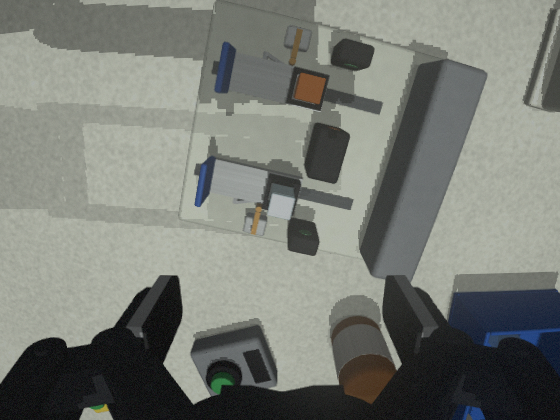

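```bash
python3 - <<'E'
from h import *
for n in ["wrist","side","scene"]:
    p=cv2.imread(f'pics/{n}0.png'); d=np.load(f'{n}0.npy'); h=cv2.cvtColor(p,cv2.COLOR_BGR2HSV)
    i=camera_info(n)
    if n=='wrist': pass
    for nm,lo,hi in [('blue',(105,110,40),(125,255,255)),('green',(45,110,40),(75,255,255)),('orange',(5,100,60),(18,255,255))]:
        m=cv2.inRange(h,lo,hi); k,l,s,c=cv2.connectedComponentsWithStats(m)
        for j in range(1,k):
            if s[j,4]<60: continue
            v,u=np.where((l==j)&(d>0)); 
            if len(u)==0: continue
            P=atdepth(n,np.c_[u,v],d[v,u],i)
            if P[:,0].min()>1200 or abs(P[:,1]).max()>700: continue
            print(n,nm,s[j],c[j].round(1),'med',np.median(P,0).round(1),'lo',np.percentile(P,3,axis=0).round(1),'hi',np.percentile(P,97,axis=0).round(1))
            if nm=='blue' and s[j,4]<1500:
                t=P[P[:,2]>np.percentile(P[:,2],97)-4]; 
                r=cv2.minAreaRect(P[:,:2].astype(np.float32)); print('   rect',r)
E
```

```text
wrist blue [215  43  13  48 225] [221.6  65.2] med [551.  101.6  72.4] lo [546.   83.8  70.9] hi [555.5 117.1  74. ]
   rect ((550.6137084960938, 100.16630554199219), (36.85282516479492, 4.934395790100098), 77.0646743774414)
wrist blue [195 164  12  43 254] [200.5 185. ] med [527.8   3.1  72.2] lo [522.7 -14.7  70.8] hi [532.7  20.2  73.5]
   rect ((527.59716796875, 2.5412521362304688), (38.757667541503906, 5.541569709777832), 77.43893432617188)
wrist blue [ 458  295  102   81 3258] [522.9 328.6] med [ 872.6 -151.    53.4] lo [ 809.1 -235.4    3.6] hi [ 945.4 -149.4   78.9]
wrist blue [452 404  34  16 373] [467.9 412.6] med [ 811.5 -285.8   63.1] lo [ 676.5 -368.5    2.8] hi [894.3 -37.3 271.4]
   rect ((764.2627563476562, -197.4760284423828), (35.874481201171875, 439.42926025390625), 33.92197036743164)
wrist green [210 372  25  22 318] [221.  381.4] med [ 526.4 -237.5   49.8] lo [ 516.4 -253.2   41.6] hi [583.5   8.9 301.6]
wrist orange [294  73  32  31 710] [309.5  87.9] med [620.1  83.5  80.6] lo [610.5  73.5  79.2] hi [630.2  93.2  81.9]
wrist orange [ 343  364   51   40 1198] [3
[... 847 characters left out ...]
] [321.4 364.3] med [420.6 360.8  21.9] lo [376.7 346.4   9.5] hi [468.8 368.2  25.5]
scene blue [ 230  287  134  133 4530] [294.2 369. ] med [ 895.4 -338.6    9.1] lo [ 814.  -451.6    3.2] hi [ 951.  -160.    81.8]
scene green [332 136  71  36 839] [367.5 153.7] med [632.1 430.2  86.3] lo [524.8 385.6  82.3] hi [724.7 501.5  90.1]
scene orange [301 162  12   9  62] [306.8 166. ] med [459.7 342.3  19.7] lo [439.9 276.3   7.3] hi [507.5 355.8  73.6]
scene orange [299 205  10  14 111] [303.3 211.1] med [625.9  76.4  72.5] lo [612.   70.   54.3] hi [633.8  91.   84.3]
scene orange [269 374  16  14 182] [276.6 380.5] med [ 900.4 -411.7   91.8] lo [ 887.  -424.9   89.6] hi [ 913.8 -397.9   94.8]
```

```bash
python3 - <<'E'
import cv2
p=cv2.imread('pics/wrist0.png')
cv2.imwrite('pics/w0c.png',cv2.resize(p[0:270,170:500],(792,648))[:600])
p=cv2.imread('pics/side0.png')
cv2.imwrite('pics/s0c.png',cv2.resize(p[140:280,190:400],None,fx=3.8,fy=3.8))
E
```

```text
(no output)
```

View pics/w0c.png

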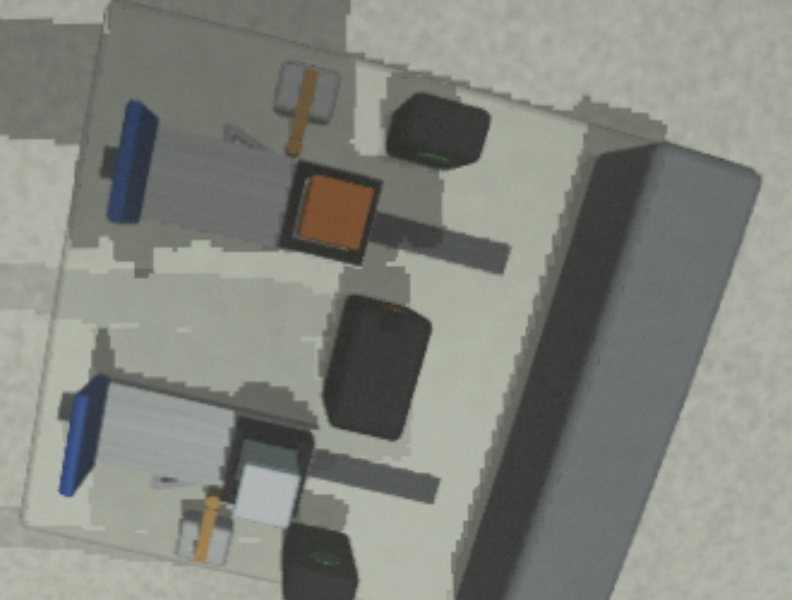

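View pics/s0c.png

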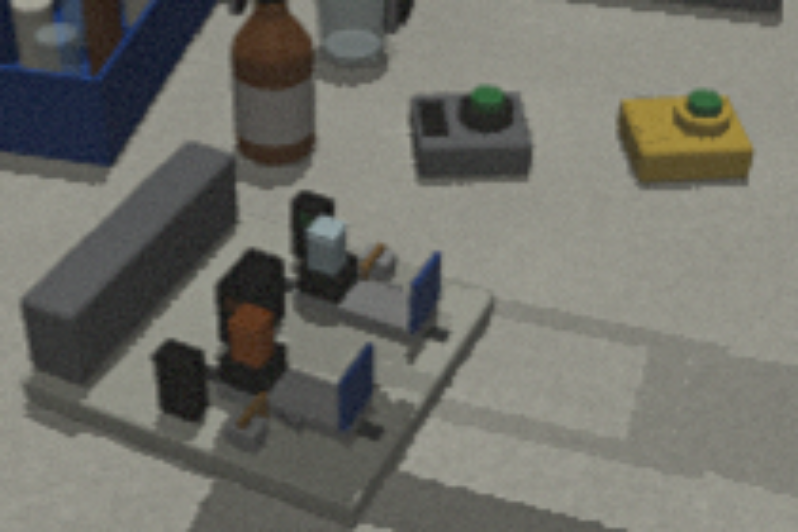

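```bash
python3 - <<'E'
from h import *
import bench
print([a for a in dir(bench) if not a.startswith('_')]); print(getattr(bench,'nose_length',None))
for n in ["side","scene","wrist"]:
    p=cv2.imread(f'pics/{n}0.png'); h=cv2.cvtColor(p,cv2.COLOR_BGR2HSV)
    m=cv2.inRange(h,(45,100,50),(80,255,255)); k,l,s,c=cv2.connectedComponentsWithStats(m)
    for j in range(1,k):
        if s[j,4]>=25: print(n,s[j],c[j].round(1),onplane(n,[c[j]],50)[0].round(1))
# tab corner refinement
n='wrist'; print(onplane(n,[[231,42],[226,43],[216,92],[225,92]],72).round(1))
E
```

```text
['PlanningError', 'camera_info', 'hand_in', 'nose_length', 'sense', 'snapshot']
17.0
side [314 163   8   5  28] [317.7 165. ] [ 530.  -240.1   50. ]
side [372 164   8   5  28] [375.3 166. ] [ 363.7 -275.2   50. ]
side [ 111  322  151   98 7262] [187.4 375.8] [633.2 448.4  50. ]
side [142 409  28  11  59] [154.6 414.8] [656.2 518.3  50. ]
scene [507   0   8  70 134] [511.1  32.5] [ 631.  2318.4   50. ]
scene [ 526   19   34   89 1053] [545.3  71.9] [ 948.5 1784.8   50. ]
scene [480  48   6  20  27] [482.1  57.4] [ 623.9 1724.5   50. ]
scene [506  66  21  43 232] [517.7  89. ] [ 884.7 1440.3   50. ]
scene [491  87   4  26  26] [492.5  99.5] [ 822.6 1235.8   50. ]
scene [534  95  26  35 269] [548.5 112.9] [1060.9 1285.8   50. ]
scene [ 331  136   73   39 1016] [364.3 154.9] [600.7 480.   50. ]
scene [141 244  10   8  60] [145.  247.4] [ 363.9 -283.8   50. ]
wrist [210 372  24  22 311] [220.7 381.4] [ 527.3 -238.2   50. ]
wrist [ 90 404  14   6  43] [ 96.9 406.6] [ 365.7 -288.5   50. ]
[[558.8 118.7  72. ]
 [554.8 118.   72. ]
 [545.3  80.7  72. ]
 [552.7  80.6  72. ]]
```

>>> {"name": "jog_arm", "arguments": {"plan": [[[0,0,-10],[0.014,-0.011,0.0],-1],[[0,0,-20],[0.028,-0.022,0.0],-1],[[0,0,-30],[0.042,-0.033,0.0],-1],[[0,0,-40],[0.056,-0.044,0.01],-1],[[0,0,-50],[0.07,-0.055,0.03],-1],[[0,0,-60],[0.084,-0.066,0.05],-1],[[0,0,-70],[0.098,-0.077,0.07],-1],[[0,0,-76.6],[0.109,-0.086,0.09],-1],[[0,0,-76.6],[0.109,-0.086,0.106],-1],[[0,0,-76.6],[0.109,-0.086,0.106],-1],[[0,0,-76.6],[0.109,-0.086,0.106],-1]]}}

```text
time: 1.52
tool_pos: [514.8, 108.6, 110.8]
tcp_rot: [180.0, 0.1, 166.5]
ft_force: [1.1, 0.1, 0.5]
finger_gap: 0.4
```

```bash
python3 - <<'E'
from h import *
s=sense();print({k:s[k] for k in ['time','tool_pos','tcp_rot','ft_force','finger_gap']})
for n in ["side","wrist"]:
    p,d=snapshot(n); cv2.imwrite(f'pics/{n}1.png',p); np.save(f'{n}1.npy',d)
p=cv2.imread('pics/side1.png'); cv2.imwrite('pics/s1c.png',cv2.resize(p[100:300,190:400],None,fx=3,fy=3))
E
```

```text
{'time': 1.525, 'tool_pos': array([514.79569495, 108.62057947, 110.80679245]), 'tcp_rot': array([1.79988140e+02, 5.38103817e-02, 1.66481123e+02]), 'ft_force': array([1.09160486, 0.07485212, 0.47049595]), 'finger_gap': 0.353696135902677}
```

View pics/s1c.png

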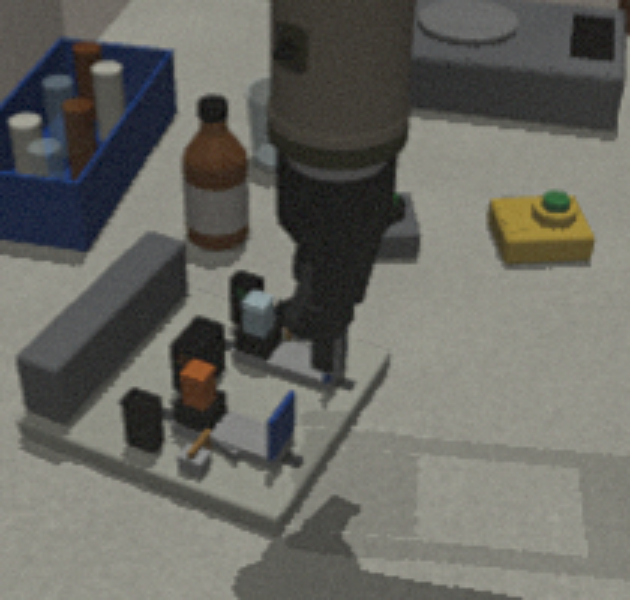

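View pics/wrist1.png

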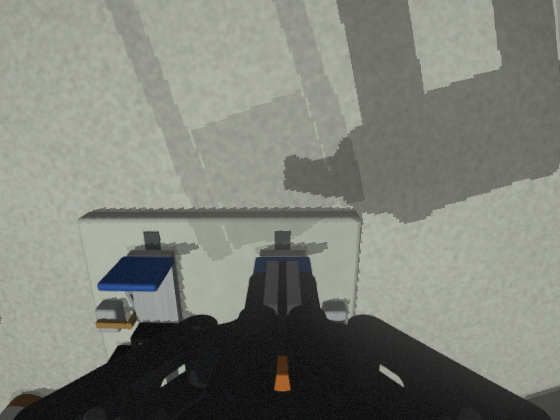

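```bash
python3 - <<'E'
from h import *
d=np.load('wrist1.npy'); s=sense()
m=s['tool_pos']; Rt=R.from_euler('xyz',s['tcp_rot'],degrees=True)
for u,v in [(270,262),(270,267),(295,267),(270,280),(295,280),(270,300),(283,300)]:
    P=atdepth('wrist',[[u,v]],[d[v,u]])[0]; print((u,v),d[v,u].round(1),P.round(1),'tool',Rt.inv().apply(P-m).round(1))
E
```

```text
(270, 262) 151.9 [502.3 105.9 130.3] tool [ 11.7  -5.7 -19.2]
(270, 267) 147.2 [502.2 106.1 135.2] tool [ 11.8  -5.5 -24. ]
(295, 267) 148.0 [505.  116.1 134.5] tool [ 11.5   4.9 -23.3]
(270, 280) 137.6 [502.6 106.4 145.4] tool [ 11.5  -5.2 -34.3]
(295, 280) 138.5 [505.3 115.7 144.6] tool [ 11.1   4.5 -33.4]
(270, 300) 123.9 [502.5 106.8 159.8] tool [ 11.7  -4.7 -48.6]
(283, 300) 124.9 [504.1 111.1 158.9] tool [ 11.2  -0.2 -47.7]
```

>>> {"name": "jog_arm", "arguments": {"plan": [[[0,0,0],[0,0,0.025],-1],[[0,0,0],[0,0,0.045],-1],[[0,0,0],[-0.01,0,0.048],-1],[[0,0,0],[-0.018,0,0.048],-1],[[0,0,0],[-0.018,0,0.048],-1]]}}

```text
time: 2.25
tool_pos: [533.4, 104.6, 63.6]
tcp_rot: [180.0, 0.1, 166.6]
ft_force: [-0.3, -0.3, 0.4]
finger_gap: -0.1
```

```bash
python3 - <<'E'
from h import *
for n in ["side","wrist"]:
    p,d=snapshot(n); cv2.imwrite(f'pics/{n}2.png',p); np.save(f'{n}2.npy',d)
p=cv2.imread('pics/side2.png'); cv2.imwrite('pics/s2c.png',cv2.resize(p[150:290,220:380],None,fx=4,fy=4))
E
```

```text
(no output)
```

View pics/s2c.png

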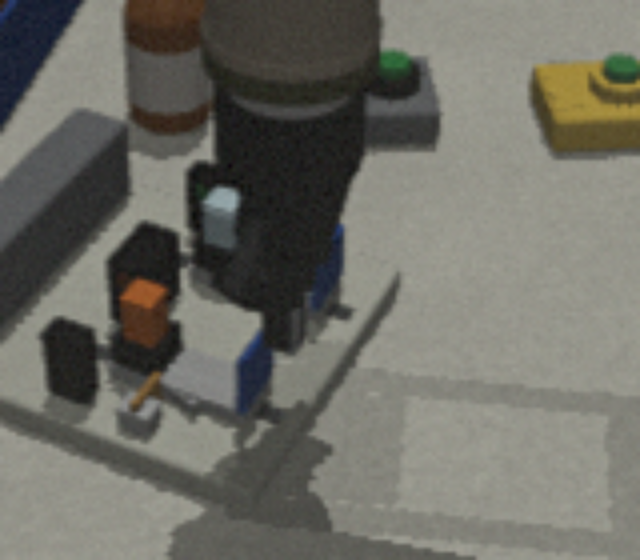

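View pics/wrist2.png

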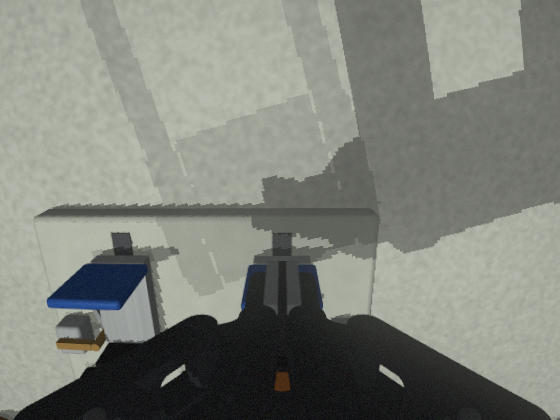

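>>> {"name": "jog_arm", "arguments": {"plan": [[[0,0,0],[-0.005,0,0],-1],[[0,0,0],[-0.01,0,0],-1],[[0,0,0],[-0.016,0,0],-1],[[0,0,0],[-0.023,0,0],-1],[[0,0,0],[-0.03,0,0],-1],[[0,0,0],[-0.037,0,0],-1],[[0,0,0],[-0.043,0,0],-1],[[0,0,0],[-0.049,0,0],-1],[[0,0,0],[-0.054,0,0],-1],[[0,0,0],[-0.058,0,0],-1],[[0,0,0],[-0.058,0,0],-1]]}}

```text
time: 3.72
tool_pos: [588.1, 91.3, 62.1]
tcp_rot: [180.0, 0.0, 166.6]
ft_force: [0.0, 0.4, -0.6]
finger_gap: -0.2
```

```bash
python3 - <<'E'
from h import *
for n in ["side"]:
    p,d=snapshot(n); cv2.imwrite(f'pics/{n}3.png',p)
cv2.imwrite('pics/s3c.png',cv2.resize(p[150:290,190:350],None,fx=4,fy=4))
E
```

```text
(no output)
```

View pics/s3c.png

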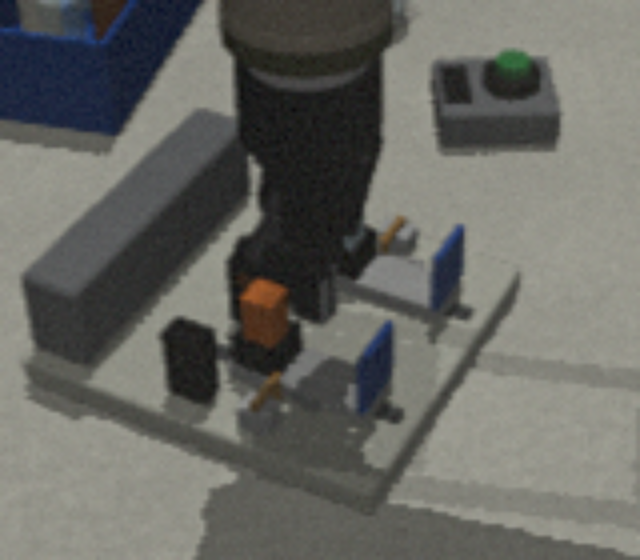

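```bash
python3 - <<'E'
from h import *
s=sense();print(s['time'],s['tool_pos'],s['ft_force'])
for uv,T in [((292,237.5),(533.4,104.6)),((190+320/4,150+318/4),(588.1,91.3)),((190+330/4,150+315/4),(588.1,91.3))]:
    o,d=ray('side',[uv]); d=d[0]
    t=((np.array(T)-o[:2])@d[:2])/(d[:2]@d[:2]); print((o+t*d).round(1),T)
p=cv2.imread('pics/side3.png')
n='side'
_,dep=snapshot('side')
for v in range(200,240,4):
  print(v,[atdepth(n,[[u,v]],[dep[v,u]])[0].round(0).astype(int).tolist() for u in (262,268,272)])
E
```

```text
3.775 [587.94706253  91.40962945  62.05484609] [-0.06347705 -0.15107737  0.06464347]
[532.1 104.3  71.5] (533.4, 104.6)
[586.8  90.9  72.2] (588.1, 91.3)
[581.2  89.4  74.4] (588.1, 91.3)
200 [[590, 133, 189], [583, 112, 174], [575, 112, 176]]
204 [[590, 133, 178], [584, 112, 163], [576, 107, 161]]
208 [[598, 108, 147], [585, 110, 151], [577, 106, 150]]
212 [[589, 138, 162], [585, 110, 140], [581, 93, 127]]
216 [[589, 141, 154], [585, 109, 128], [580, 97, 119]]
220 [[590, 137, 139], [586, 106, 114], [580, 98, 108]]
224 [[627, 24, 23], [586, 107, 103], [580, 98, 97]]
228 [[624, 35, 20], [587, 107, 91], [580, 97, 83]]
232 [[610, 80, 50], [605, 44, 19], [595, 43, 20]]
236 [[607, 88, 45], [601, 59, 20], [593, 54, 17]]
```

>>> {"name": "jog_arm", "arguments": {"plan": [[[0,0,0],[0,0,-0.015],-1],[[0,0,0],[0.02,0,-0.015],-1],[[0,0,0],[0.04,0,-0.015],-1],[[0,0,0],[0.066,0,-0.015],-1],[[0,0,0],[0.066,0,-0.015],-1],[[0,0,0],[0.066,0,0.005],-1],[[0,0,0],[0.066,0,0.022],-1],[[0,0,0],[0.066,0,0.022],-1],[[0,0,0],[0.066,0,0.022],-1]]}}

```text
time: 4.95
tool_pos: [524.1, 106.6, 40.4]
tcp_rot: [-180.0, 0.0, 166.6]
ft_force: [-0.2, 0.7, -0.1]
finger_gap: 0.1
```

```bash
python3 - <<'E'
from h import *
for n in ["side","scene"]:
    p,d=snapshot(n); cv2.imwrite(f'pics/{n}4.png',p)
    c=p[150:290,220:380] if n=='side' else p[150:290,210:370]
    cv2.imwrite(f'pics/{n}4c.png',cv2.resize(c,None,fx=4,fy=4))
E
```

```text
(no output)
```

View pics/side4c.png

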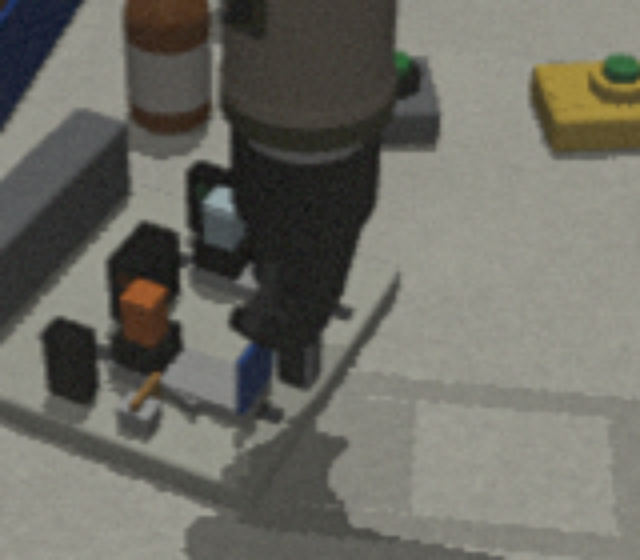

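View pics/scene4c.png

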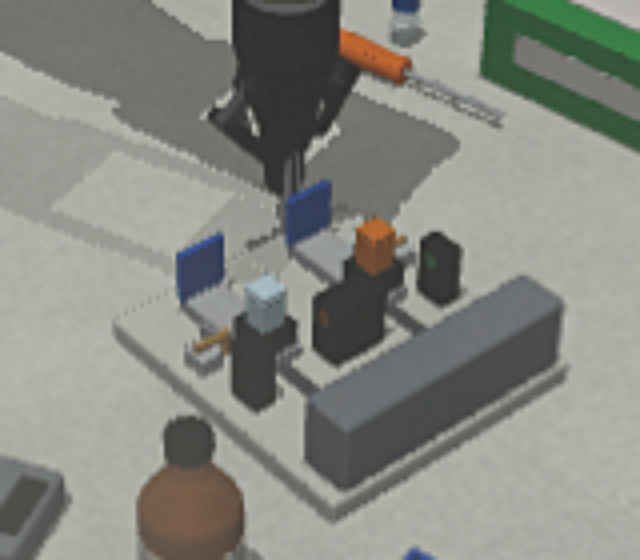

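>>> {"name": "jog_arm", "arguments": {"plan": [[[0,0,0],[-0.008,0,0],-1],[[0,0,0],[-0.014,0,0],-1],[[0,0,0],[-0.02,0,0],-1],[[0,0,0],[-0.026,0,0],-1],[[0,0,0],[-0.026,0,0],-1]]}}

```text
time: 5.68
tool_pos: [549.1, 100.7, 39.9]
tcp_rot: [180.0, -0.0, 166.6]
ft_force: [-3.4, 1.5, 2.4]
finger_gap: -0.1
```

>>> {"name": "jog_arm", "arguments": {"plan": [[[0,0,0],[-0.006,0,0],-1],[[0,0,0],[-0.012,0,0],-1],[[0,0,0],[-0.018,0,0],-1],[[0,0,0],[-0.024,0,0],-1],[[0,0,0],[-0.03,0,0],-1],[[0,0,0],[-0.036,0,0],-1],[[0,0,0],[-0.041,0,0],-1],[[0,0,0],[-0.044,0,0],-1],[[0,0,0],[-0.044,0,0],-1]]}}

```text
time: 6.8
tool_pos: [591.0, 90.9, 39.8]
tcp_rot: [-180.0, -0.1, 166.6]
ft_force: [-7.3, 3.4, 3.4]
finger_gap: 0.2
```

```bash
python3 - <<'E'
from h import *
print(sense()['tool_pos'],sense()['ft_force'])
for n in ["side","wrist"]:
    p,d=snapshot(n); cv2.imwrite(f'pics/{n}5.png',p)
    c=p[150:290,190:350] if n=='side' else p
    cv2.imwrite(f'pics/{n}5c.png',cv2.resize(c,None,fx=4,fy=4) if n=='side' else p)
E
```

```text
[591.00878519  90.85598662  39.78548555] [-7.2670459   3.41998629  3.42321994]
```

View pics/side5c.png

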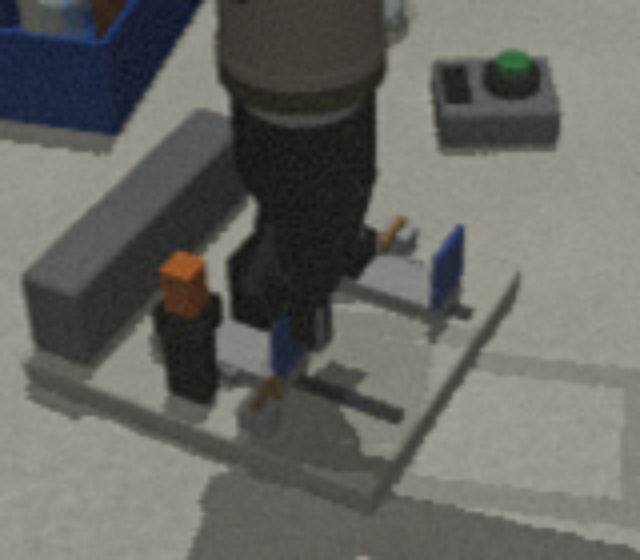

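>>> {"name": "jog_arm", "arguments": {"plan": [[[0,0,0],[-0.003,0,0],-1],[[0,0,0],[-0.006,0,0],-1],[[0,0,0],[-0.006,0,0],-1]]}}

```text
time: 7.28
tool_pos: [595.8, 89.7, 39.6]
tcp_rot: [-180.0, -0.2, 166.6]
ft_force: [-11.7, 2.8, 7.5]
finger_gap: -0.3
```

>>> {"name": "jog_arm", "arguments": {"plan": [[[0,0,0],[-0.002,0,0],-1],[[0,0,0],[-0.002,0,0],-1]]}}

```text
time: 7.52
tool_pos: [595.8, 89.7, 39.6]
tcp_rot: [-180.0, -0.5, 166.6]
ft_force: [-21.6, 3.3, 15.5]
finger_gap: -0.0
```

>>> {"name": "jog_arm", "arguments": {"plan": [[[0,0,0],[0.006,0,0],-1],[[0,0,0],[0.014,0,0],-1],[[0,0,0],[0.024,0,0],-1],[[0,0,0],[0.036,0,0],-1],[[0,0,0],[0.05,0,0],-1],[[0,0,0],[0.065,0,0],-1],[[0,0,0],[0.08,0,0],-1],[[0,0,0],[0.095,0,0],-1],[[0,0,0],[0.095,0,0],-1],[[0,0,0],[0.095,0,0],-1]]}}

```text
time: 8.78
tool_pos: [508.0, 110.5, 40.6]
tcp_rot: [180.0, 0.1, 166.6]
ft_force: [0.1, -0.7, 0.3]
finger_gap: -0.1
```

```bash
python3 - <<'E'
from h import *
for n in ["side","wrist"]:
    p,d=snapshot(n); cv2.imwrite(f'pics/{n}6.png',p)
    if n=='side': cv2.imwrite('pics/side6c.png',cv2.resize(p[140:290,200:360],None,fx=4,fy=4)); 
    h=cv2.cvtColor(p,cv2.COLOR_BGR2HSV)
    m=cv2.inRange(h,(5,100,60),(18,255,255)); k,l,s,c=cv2.connectedComponentsWithStats(m)
    for j in range(1,k):
        if s[j,4]>=60:
            v,u=np.where((l==j)&(d>0)); P=atdepth(n,np.c_[u,v],d[v,u]); print(n,c[j].round(),np.median(P,0).round(1),np.percentile(P,97,axis=0).round(1))
    m=cv2.inRange(h,(45,100,50),(80,255,255)); k,l,s,c=cv2.connectedComponentsWithStats(m)
    for j in range(1,k):
        if 20<=s[j,4]<3000: print(n,'green',c[j].round(1),onplane(n,[c[j]],51)[0].round(1))
E
```

```text
side [292.  30.] [  840.1 -1146.5   219.9] [  993.9 -1099.8   248.6]
side [441. 104.] [   46.9 -1221.9  -131.8] [  181.  -1213.5   -53. ]
side [494. 109.] [ -177.5 -1223.2  -135.6] [  -71.  -1214.1   -41.1]
side [543. 110.] [ -405.8 -1222.8  -104.5] [ -377.7 -1214.9   -29.1]
side [261. 150.] [ 687.6 -192.8  104.7] [ 712.7 -179.8  126.8]
side [245. 224.] [649.4  85.7  71.9] [661.2  90.5  82. ]
side [321. 364.] [420.7 360.7  21.7] [468.9 368.3  25.5]
side green [375.2 166.1] [ 364.  -272.6   51. ]
```

View pics/side6c.png

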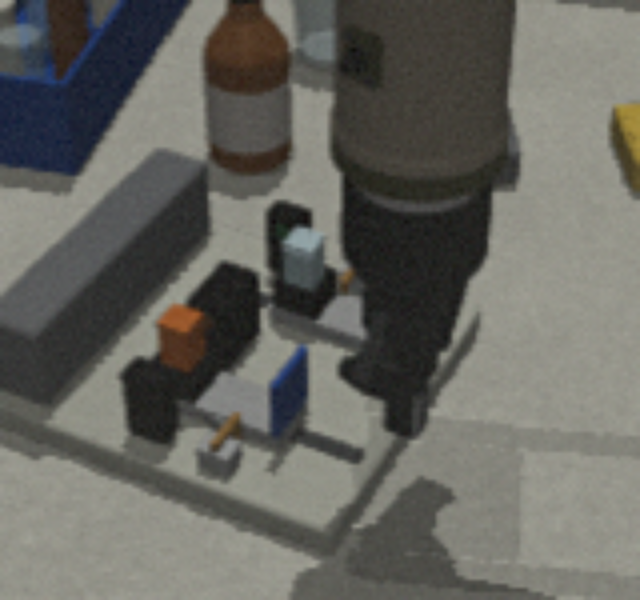

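View pics/wrist6.png

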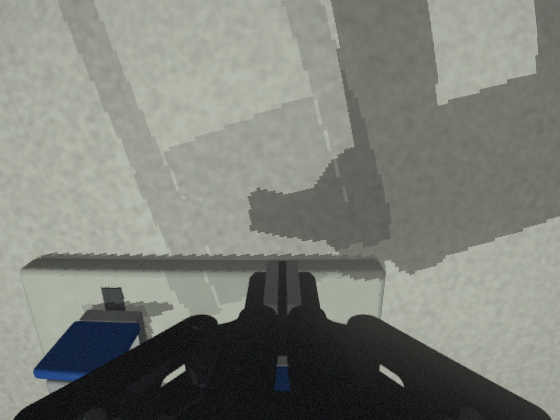

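>>> {"name": "jog_arm", "arguments": {"plan": [[[0,0,0],[0.0,0,-0.05],-1],[[0,0,0],[0.0,0,-0.1],-1],[[0,0,0],[-0.02,-0.05,-0.11],-1],[[0,0,0],[-0.04,-0.1,-0.12],-1],[[0,0,0],[-0.06,-0.15,-0.12],-1],[[0,0,0],[-0.08,-0.2,-0.12],-1],[[0,0,0],[-0.1,-0.25,-0.12],-1],[[0,0,0],[-0.12,-0.29,-0.12],-1],[[0,0,0],[-0.138,-0.325,-0.12],-1],[[0,0,0],[-0.138,-0.325,-0.12],-1],[[0,0,0],[-0.138,-0.325,-0.12],-1]]}}

```text
time: 10.25
tool_pos: [566.0, -237.3, 159.7]
tcp_rot: [180.0, -0.0, 166.6]
ft_force: [-0.3, -0.2, -0.4]
finger_gap: -0.1
```

```bash
cat > look.py <<'E'
from h import *
import sys
t=sys.argv[1]
s=sense(); print(s['time'],s['tool_pos'],s['tcp_rot'])
for n in ["wrist","side","scene"]:
    i=camera_info(n); p,d=snapshot(n); cv2.imwrite(f'pics/{n}{t}.png',p); np.save(f'{n}{t}.npy',d)
    h=cv2.cvtColor(p,cv2.COLOR_BGR2HSV)
    m=cv2.inRange(h,(45,100,40),(85,255,255)); k,l,st,c=cv2.connectedComponentsWithStats(m)
    for j in range(1,k):
        q=onplane(n,[c[j]],51,i)[0]
        if 20<=st[j,4]<4000 and q[1]<-100: print(n,'green',st[j],q.round(1))
E
python3 look.py 7
```

```text
10.25 [ 566.01635319 -237.31756357  159.69184785] [ 1.79970535e+02 -4.02311682e-02  1.66567223e+02]
wrist green [242 138  36  35 964] [ 527.1 -245.6   51. ]
side green [314 163   8   6  29] [ 529.6 -238.    51. ]
side green [372 164   8   6  31] [ 363.6 -272.    51. ]
scene green [141 244  10   8  65] [ 365.8 -284.2   51. ]
```

View pics/wrist7.png

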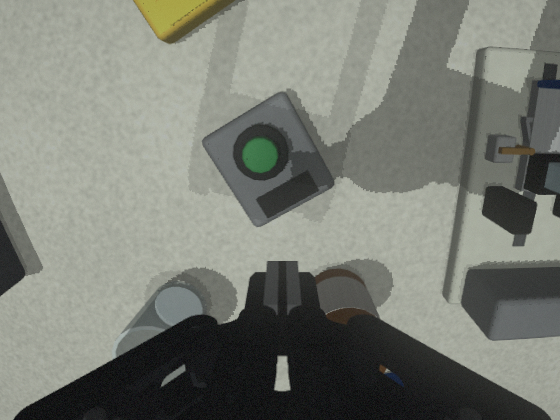

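View pics/side7.png

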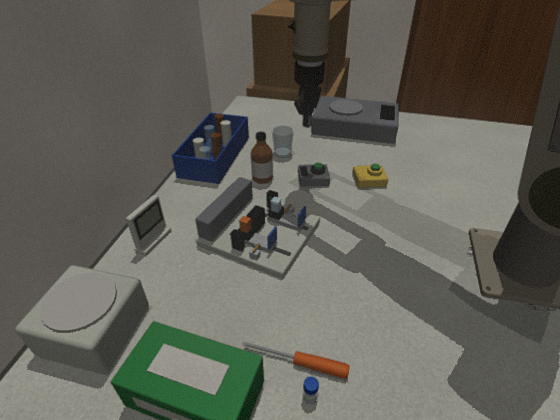

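```bash
python3 - <<'E'
from h import *
d=np.load('wrist7.npy'); p=cv2.imread('pics/wrist7.png'); h=cv2.cvtColor(p,cv2.COLOR_BGR2HSV)
m=cv2.inRange(h,(45,100,40),(85,255,255)); v,u=np.where(m>0)
P=atdepth('wrist',np.c_[u,v],d[v,u]); P=P[(P[:,2]>30)&(P[:,2]<70)&(P[:,1]<-200)]
t=P[P[:,2]>np.median(P[:,2])-1.5]; print(len(P),P.mean(0),np.median(P,0),(P.min(0)+P.max(0))/2,(t.min(0)+t.max(0))/2)
s=sense(); Rt=R.from_euler('xyz',s['tcp_rot'],degrees=True)
# fingertip bottom edge
for u,v in [(274,262),(292,262),(274,268)]:
    print(Rt.inv().apply(atdepth('wrist',[[u,v]],[d[v,u]])[0]-s['tool_pos']).round(1))
print('shift tool to target',Rt.inv().apply(np.array([527.3,-244.8,s['tool_pos'][2]])-s['tool_pos']))
E
```

```text
959 [ 527.50042986 -244.95913367   50.57863405] [ 527.44140198 -245.03075377   50.65087387] [ 527.42530875 -245.93167249   46.69695888] [ 527.42530875 -245.17860763   50.91118135]
[ 11.6  -3.9 -19. ]
[ 11.6   3.8 -19.1]
[ 11.3  -3.8 -23.9]
shift tool to target [ 3.58702284e+01 -1.71069867e+01  3.29194459e-03]
```

>>> {"name": "jog_arm", "arguments": {"plan": [[[0,0,0],[0.036,-0.017,0.0],-1],[[0,0,0],[0.036,-0.017,0.04],-1],[[0,0,0],[0.036,-0.017,0.08],-1],[[0,0,0],[0.036,-0.017,0.1],-1],[[0,0,0],[0.036,-0.017,0.108],-1],[[0,0,0],[0.036,-0.017,0.108],-1],[[0,0,0],[0.036,-0.017,0.108],-1]]}}

```text
time: 11.28
tool_pos: [528.4, -246.3, 53.8]
tcp_rot: [-180.0, 0.1, 166.6]
ft_force: [-0.3, 0.3, 0.1]
finger_gap: -0.2
```

```bash
python3 look.py 8; python3 - <<'E'
import cv2
for n,(a,b,c,d) in {'side':(100,220,260,400),'scene':(200,320,140,280)}.items():
    p=cv2.imread(f'pics/{n}8.png'); cv2.imwrite(f'pics/{n}8c.png',cv2.resize(p[a:b,c:d],None,fx=4,fy=4))
E
```

```text
11.275 [ 528.35558628 -246.28049828   53.80495842] [-1.79956355e+02  1.43955748e-01  1.66608919e+02]
wrist green [ 257  229   54   43 1521] [ 521.2 -244.    51. ]
side green [371 164   9   6  34] [ 364.4 -271.3   51. ]
scene green [141 244  10   8  67] [ 366.2 -284.1   51. ]
```

View pics/side8c.png

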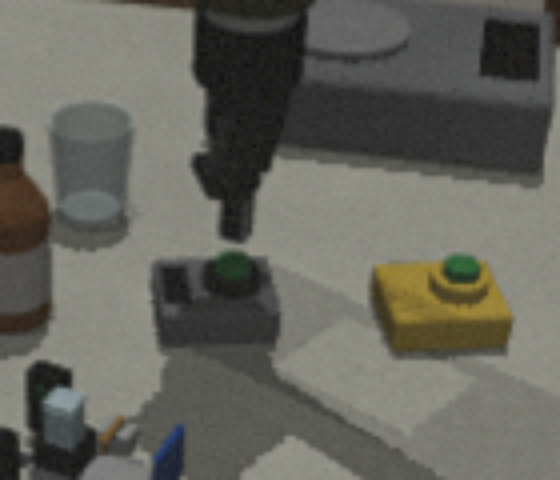

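View pics/scene8c.png

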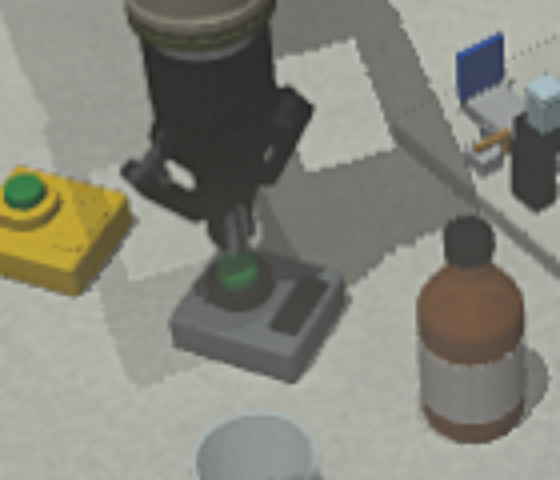

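>>> {"name": "jog_arm", "arguments": {"plan": [[[0,0,0],[0,0.001,0.006],-1],[[0,0,0],[0,0.001,0.012],-1],[[0,0,0],[0,0.001,0.012],-1]]}}

```text
time: 11.8
tool_pos: [526.6, -244.3, 39.0]
tcp_rot: [180.0, -0.1, 166.6]
ft_force: [-0.3, -0.1, -1.3]
finger_gap: 0.2
```

>>> {"name": "jog_arm", "arguments": {"plan": [[[0,0,0],[0,0,0.003],-1],[[0,0,0],[0,0,0.003],-1]]}}

```text
time: 12.05
tool_pos: [527.5, -244.8, 37.1]
tcp_rot: [180.0, 0.0, 166.6]
ft_force: [0.4, -0.5, 0.6]
finger_gap: -0.0
```

>>> {"name": "jog_arm", "arguments": {"plan": [[[0,0,0],[0,0,0.003],-1],[[0,0,0],[0,0,0.003],-1],[[0,0,0],[0,0,0.003],-1]]}}

```text
time: 12.42
tool_pos: [527.6, -244.9, 34.4]
tcp_rot: [-180.0, 0.0, 166.6]
ft_force: [-0.6, -0.5, 2.7]
finger_gap: 0.2
```

>>> {"name": "jog_arm", "arguments": {"plan": [[[0,0,0],[0,0,0.003],-1],[[0,0,0],[0,0,0.003],-1],[[0,0,0],[0,0,0.003],-1]]}}

```text
time: 12.8
tool_pos: [527.7, -244.9, 31.4]
tcp_rot: [-180.0, 0.0, 166.6]
ft_force: [0.2, 0.0, 4.2]
finger_gap: 0.2
```

>>> {"name": "jog_arm", "arguments": {"plan": [[[0,0,0],[0,0,0.003],-1],[[0,0,0],[0,0,0.003],-1],[[0,0,0],[0,0,0.003],-1]]}}

```text
time: 13.18
tool_pos: [527.8, -245.0, 30.6]
tcp_rot: [-180.0, 0.0, 166.6]
ft_force: [-7.9, 4.1, 22.3]
finger_gap: -0.3
```

Bottomed out (22 N with no further travel). Check the slide is still latched, then release.

>>> {"name": "jog_arm", "arguments": {"plan": [[[0,0,0],[0,0,-0.01],-1],[[0,0,0],[0,0,-0.04],-1],[[0,0,0],[0,0,-0.09],-1],[[0,0,0],[-0.03,0.0,-0.13],-1],[[0,0,0],[-0.04,0.0,-0.13],-1],[[0,0,0],[-0.04,0.0,-0.13],-1],[[0,0,0],[-0.04,0.0,-0.13],-1]]}}

```text
time: 14.05
tool_pos: [564.6, -253.2, 155.6]
tcp_rot: [179.9, -0.2, 166.6]
ft_force: [-0.7, 0.4, -0.7]
finger_gap: -0.1
```

```bash
python3 look.py 9; python3 - <<'E'
from h import *
n='wrist'; d=np.load('wrist9.npy'); p=cv2.imread('pics/wrist9.png'); h=cv2.cvtColor(p,cv2.COLOR_BGR2HSV)
m=cv2.inRange(h,(45,100,40),(85,255,255)); v,u=np.where(m>0); P=atdepth(n,np.c_[u,v],d[v,u]); print('button z',np.median(P,0))
n='side'
for t in '79':
    d=np.load(f'side{t}.npy'); p=cv2.imread(f'pics/side{t}.png'); h=cv2.cvtColor(p,cv2.COLOR_BGR2HSV)
    m=cv2.inRange(h,(5,100,60),(18,255,255)); k,l,s,c=cv2.connectedComponentsWithStats(m)
    for j in range(1,k):
        v,u=np.where((l==j)&(d>0))
        if s[j,4]>=60 and c[j][1]>140: P=atdepth(n,np.c_[u,v],d[v,u]); print(t,np.median(P,0).round(1))
E
```

```text
14.05 [ 564.64908703 -253.17359909  155.63755889] [179.93766403  -0.23982644 166.60112365]
wrist green [263 136  36  36 948] [ 526.5 -246.    51. ]
side green [315 163   7   5  24] [ 529.1 -239.4   51. ]
side green [371 164   9   6  34] [ 363.9 -271.4   51. ]
scene green [141 244  10   8  65] [ 365.9 -284.2   51. ]
button z [ 527.25563125 -246.63020707   51.30902258]
7 [ 687.8 -192.9  104.5]
7 [649.3  85.6  72.3]
7 [420.7 360.9  21.7]
9 [ 687.8 -193.3  104.2]
9 [649.1  85.9  71.4]
9 [420.7 360.7  21.7]
```

View pics/side9.png

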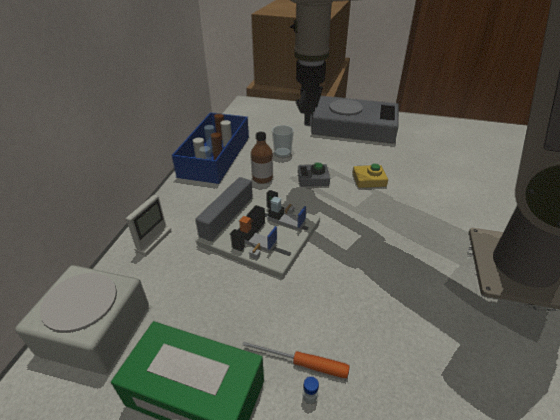

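The picture shows the amber cell at (245, 224) in the beam, the clear slide's tab still at home at (302, 216), the green button back up at (317, 168), and the bystanders unmoved.

```bash
python3 -c "
from bench import *
print(hand_in())"
```

```text
the job is handed in; nothing more can be done
None
```

I pushed the left slide, which holds the amber cell, to its end stop and let it spring back. It latched about 29 mm from home. I then pressed the grey console's green button to the bottom and released it. The job was handed in at about 14.2 s; the hand-in reports no verdict.

**Last checks:**
- **End stop:** force rose to about 22 N with no further travel.
- **Latch:** the amber cell sat about 29 mm beyond where it started, between the lamp and detector blocks. Its position was the same before and after the button press.
- **Button:** it bottomed out at about 22 N. After release its top measured 51.3 mm above the bench, against 52 mm when fully up, so it is up.
- **Clear slide and bystanders:** the clear slide looked at home in the final picture. The reagent bottle and screwdriver measured unmoved, and the wipes, beaker and vial looked unmoved by eye.

**Disagreements:**
- **Fingertip height:** the fingertips measured about 13 mm above the reported TCP, not 17 mm below it as `nose_length` says. Because of this my first push passed about 3 mm over the left tab and touched nothing. I then lowered the tool and pushed properly.
- **Button position:** the side camera put the button about 7 mm off in y compared with the wrist camera. I used the wrist camera's value.

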